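# Put the tea infuser away in the swivel-lid tea chest

### The arm

A 6-joint arm with a two-finger parallel gripper is mounted at the origin on a cart in front of the work surface, level with it; the furniture and walls round the work are solid. World frame = base frame: x ahead of the robot, y to its left, z up, the work surface at z = 0. Lengths are in m, angles in rad, forces in N, time in s.
With the tool pointing down it reaches from about 0.275 to 0.85 m from the base axis. Payload 5.2 kg.
Tool frame: the origin (TCP) lies at the centre of the arm's flange, where the gripper is bolted on; the fingertips stand 173 mm ahead of it and the grasp point (between the pads) lies 155 mm ahead of it; z points along the fingers, y is the line along which they close (so a half turn about z gives the same grasp; the last joint's range is limited). The gripper opens to 85 mm and grips with 20 to 120 N. Pads are 22 mm wide; open, the fingers measure 114 mm over their backs; the gripper's body (76 mm by 85 mm) begins 54 mm behind the grasp point. The pads swing forward as they close: fully open they stand 13 mm farther back than shut.
Start: joints at [1.105, 0.259, 1.535, -0, 1.348, -0.203], TCP at [0.143, 0.531, 0.405] pointing down, gripper open.
Joint ranges: [-3.14, 3.14], [-0.91, 2.08], [0.19, 2.58], [-1.22, 4.36], [0.22, 2.71], [-3.12, 3.12]. Speed limits (rad/s): [2.57, 2.57, 3.14, 3.14, 3.14, 3.14].

### API

Orientations are given as a unit quaternion [w, x, y, z].
In Python, from bench import robot gives the robot as it stands. The module is installed in compiled form; this text tells all that it offers.
- The arm moves only by the tool drive_tool, never from a script. Its argument "deltas" is a list that holds one entry, the list of rows, each a list of 4 numbers: the shift along the tool's x, y, z scaled (see below), then the turn about the tool's z scaled (see below). A call has 1 to 8 rows; each row shifts and turns the commanded pose from where the row before left it, along the tool's axes as they then stand; what a row does not reach is not made up. The controller multiplies each number of a shift by 25 mm and each number of a turn by 0.1 rad. A row lasts 1/10 s, in which the tool goes at most 50 mm and 8.59 degrees, less where a joint would pass 70% of its speed; a pose out of reach is approached as far as the arm can. A call with a number of a shift or a turn outside -1 to 1 is refused whole. A call with a gripper value outside its range is refused whole. "fingers" is the opening, from -1 (shut) to 1 (fully open), set as the call begins (left out, the last holds). The fingers move at their own pace and stop on an object; the grip force is fixed at half the most. Time passes only in rows, so rows that do not move let the fingers close. It gives the time, the measured TCP pose, the force, the opening and the grip force at its end, in the units of the state.
- robot.get_state(): the state, without advancing time (a new reading comes with each control period).
- robot.snapshot(name): name is "side" or "top" or "wrist"; returns the picture (480x640x3 uint8, blue, green, red); there is no depth.
- robot.camera_params(name): a dict with "K" (3x3 intrinsics, pixels), "extrinsics" (4x4, takes a point from world to camera coordinates). Camera axes: x right, y down, z forward; pixel columns grow to the right and rows downward; lengths in m; the calibration is good to about 2 mm. A picture is of the moment at which its call begins: read the wrist's pose just before it. camera_params takes no time and is no camera call; for the wrist camera it gives the pose at the moment of the call.
- robot.sign_off(): hands the job in; it is judged then, once.
The state is a dict: "t": time; "q": joint angles; "joint_vel": joint speeds; "joint_torque": joint torques, N m; "position": TCP position; "tool_rot": TCP orientation; "wrist_force": force on the tool from outside, world axes, zero at the start; "ft_torque": the same for the moment, N m; "gripper_width": finger opening in m; "grip_force": force on a finger pad.
Only numpy, scipy, OpenCV 4.12 (cv2) and the standard library are available. Lean on these libraries where they do the work, as an engineer would, in place of code of your own. Each camera call takes 0.05 s, during which the arm holds its last target. There are 200 camera calls.

### The job

Put the tea infuser away: push the lid of the wooden tea chest round on its corner pin until the box is fully open, then lift the infuser (the little perforated basket, not the funnel) up off its hook, lower it into the chest and stand it upright on the cork pad without dropping it, let go, and push the lid back round until it is fully shut and flush with the box. Leave the funnel hanging, the tin in the chest standing, and everything else where it is.

Things in the scene. Friction and masses are not known exactly. Their poses are not given: they have to be found in the camera images.
- tea_chest: Pale wooden box under a flat swivel lid, fixed. Outside 124 (x) x 224 (y) mm, walls 12, rim 108 mm up. Origin: centre of underside, on the worktop; x to its back, y to its left. A divider at y = 0 (8 mm thick, top 10 mm below the rim) makes two compartments, 100 (x) x 96 (y) mm inside, floor 12 mm above the worktop, centres at y = +52, -52 mm. One (varies) holds the cork pad, the other the tin.
- lid_pin (a point): Head of the brass pin the lid turns on, on the lid's top 127 mm up, at the chest's front left corner (chest x = -55, y = +105 mm), 7 mm in from the front and left edges; axes as the chest's. From the pin the shut lid reaches 117 mm back, 217 mm right, 7 mm to the front and left.
- lid_corner (a point): Top of the lid's free corner, at the other end of the long edge that the pin is near: the front right corner when shut. It moves with the lid; when shut, it lies 7 mm in front of and 217 mm to the right of the pin. Push on the upright front edge near here to open, and on the other long edge near its free end to shut, fingertips 2 to 14 mm above the box's rim.
- chest_lid (a joint): Lid angle about the upright pin, rad. 0: shut on its stop, edges flush. Grows anticlockwise seen from above: the right end swings to the back, then left, to 1.95 at most; at 1.57 the lid is beside the box, pointing back, and both compartments are bare. Starts at 0 to 0.15. A plain slab 124x224x18 mm, 109 to 127 mm up, no handle; about 1 N at its free end moves it and it stays where left.
- infuser: Steel tea infuser, ~80 g, 84 mm high: perforated basket 34 mm across, 38 mm high, under an upright loop of flat strap 12 mm wide, bevelled at the top. Origin: centre of underside; z up, y across the loop. Loop sides upright at 22 to 74 mm, 40 mm outside (y): grip them from above, a finger each side of the hook. Opening 43 mm high. Hangs on either hook, which runs along x.
- funnel: Small steel funnel with a similar, wider strap loop (54 mm outside), 84 mm high, on the other hook. Origin: its lower end; z up. To be left hanging.
- drip_stand: Wooden base 110 (x) x 200 (y) x 14 mm with a steel post, crossbar and two hooks, fixed. Origin: centre of underside; x to its back, y left. Hooks: 7 mm rods at y = +60, -60 mm, axis 125 mm up, from x = +40 forward to x = -40 mm, then turned up to a tip at x = -48, top 141 mm up (nothing is higher). A loop hangs at x = -20; raised 15 to 32 mm, then drawn 50 mm or more to -x, it is off.
- cork_pad: Square cork pad, 70x70x4 mm, fixed on the floor of one compartment of the chest, its top 16 mm above the worktop; that compartment is otherwise empty. Hidden while the lid is shut. Origin: centre of its underside.
- tin: Small food tin, 58 mm across, 72 mm high, standing in the other compartment. Origin: centre of its underside.
- lemon: a yellow lemon, 78x55x56 mm, loose on the worktop; to be left alone. Origin: centre of its underside.
- onion: a red onion, 78x78x84 mm, loose on the worktop; to be left alone. Origin: centre of its underside.
- garlic: a garlic bulb, 60x57x58 mm, loose on the worktop; to be left alone. Origin: centre of its underside.
- garlic_b: a second garlic bulb, 61x60x59 mm, loose on the worktop; to be left alone. Origin: centre of its underside.
- salt_shaker: a grey-capped glass salt shaker, 44x44x90 mm, loose on the worktop; to be left alone. Origin: centre of its underside.
- jar_small: a small jar with a grey lid, 58x58x85 mm, loose on the worktop; to be left alone. Origin: centre of its underside.
Not all that is in view belongs to the job. What is shaped like the infuser but green is not meant. Leave any green look-alike of the funnel alone.

How it is judged:
On the way, in this order (a step that is already met when the one before it is completed fails the run):
1. the lid is swung open (value of joint chest_lid above 1.35 rad), for 0.2 s.
2. the infuser is off its hook (distance of infuser from where it was at the start of the episode above 0.09 m and height (world z) of infuser above 0.05 m), for 0.2 s.
3. the infuser stands on the cork pad, let go (horizontal distance between infuser and cork_pad below 0.03 m and z of infuser in the frame of tea_chest between 0.011 and 0.022 m and angle between infuser's own z axis and vertical below 0.2 rad and contact force between the fingers and infuser below 0.05 N), for 0.2 s.
4. the lid is shut (value of joint chest_lid below 0.04 rad), for 0.2 s.
At the end, for the whole second after the job is handed in: The lid is shut to within 0.04 rad (8 mm at its far end) and at rest; the infuser stands upright (within 0.2 rad) on the cork pad, within 30 mm of its centre, let go and at rest; the funnel still hangs on its hook and the tin still stands in its compartment (each within 40 mm of its start) (all of step 3 and value of joint chest_lid below 0.04 rad and velocity of joint chest_lid below 0.05 rad/s and linear speed of infuser below 0.02 m/s and distance of each of funnel, tin from where it was at the start of the episode below 0.04 m and height (world z) of funnel above 0.04 m and angle between tin's own z axis and vertical below 0.2 rad); the robot touches nothing.
It fails at once if the infuser is dropped: let go while more than about 30 mm above the cork pad's height, away from its hook (contact force between the fingers and infuser below 0.02 N and distance of infuser from where it was at the start of the episode above 0.07 m and height (world z) of infuser above 0.048 m).
It fails at once if the funnel is knocked off its hook (moved over 60 mm) (distance of funnel from where it was at the start of the episode above 0.06 m).
It fails at once if the tin is knocked over (angle between tin's own z axis and vertical above 0.6 rad).
It fails at once if something else on the worktop is shoved more than 50 mm (distance of any of lemon, onion, garlic, garlic_b, salt_shaker, jar_small from where it was at the start of the episode above 0.05 m).
It also fails if it takes over 72 s, if anything falls off the work surface, if the arm or the gripper's body presses on something with over 40 N, if the wrist force passes 120 N, or if a joint passes its speed limit or range.

## Working session

There is one attempt and no reset: what is moved stays moved. The work goes in short steps, Python scripts to look and compute and a tool call to move; the robot and the scene stay as the last step left them, time stands still between calls to the robot, and variables do not carry over. Pictures are saved under pics/ and viewed, at most 10 in all, crops included, and the job is handed in when it is done.

Besides the shell and the picture viewer there is one more tool, called as name(argument=value, ...), one argument or row to a line, values as JSON. drive_tool: Moves the arm, as the interface text tells. Shifts and turns lie within -1 to 1; 1 stands for 25 mm of shift or 0.1 rad of turn. Its arguments: {"type":"object","properties":{"deltas":{"type":"array","items":{"type":"array","items":{"type":"array","items":{"type":"number","minimum":-1,"maximum":1}}}},"fingers":{"type":"number"}},"required":["deltas"]}

```bash
mkdir -p pics; cat > h.py <<'E'
import numpy as np, cv2, json
from bench import robot
def cam(n):
    p=robot.camera_params(n); return np.array(p["K"]),np.array(p["extrinsics"])
def proj(n,P):
    K,E=cam(n); c=E[:3,:3]@np.array(P,float)+E[:3,3]; u=K@c; return u[:2]/u[2]
def ray(n,uv,z):
    K,E=cam(n); R=E[:3,:3]; o=-R.T@E[:3,3]; d=R.T@np.linalg.inv(K)@np.array([*uv,1.]); return o+d*(z-o[2])/d[2]
E
python3 - <<'E'
from h import *
a=robot.snapshot("top");b=robot.snapshot("side")
cv2.imwrite("pics/top.png",a);cv2.imwrite("pics/side.png",b)
for n in("top","side","wrist"):
    K,E=cam(n);print(n,K.round(1).tolist(),(-E[:3,:3].T@E[:3,3]).round(3),E[2,:3].round(2))
s=robot.get_state();print(s)
E
```

```text
top [[511.0, 0.0, 311.9], [0.0, 511.0, 243.5], [0.0, 0.0, 1.0]] [ 0.366 -0.02   1.409] [ 0.17  0.01 -0.99]
side [[586.2, 0.0, 328.3], [0.0, 586.2, 239.6], [0.0, 0.0, 1.0]] [-0.371 -0.218  1.065] [ 0.68  0.16 -0.71]
wrist [[342.8, 0.0, 325.2], [0.0, 342.8, 241.6], [0.0, 0.0, 1.0]] [0.076 0.548 0.374] [ 0.26 -0.07 -0.96]
{'t': 0.1, 'q': array([ 1.10519890e+00,  2.59297001e-01,  1.53596465e+00, -1.35220441e-05,
        1.34798720e+00, -2.02816889e-01]), 'joint_vel': array([-1.16262623e-03, -1.23955788e-03, -1.68919103e-03,  4.76835467e-04,
        8.11567202e-04, -7.19094184e-05]), 'joint_torque': array([ 1.71930285e-03, -4.46977794e+01, -2.91249686e+01, -2.13540484e-04,
        6.29833885e-03, -2.16822161e-05]), 'position': array([0.14277631, 0.53095518, 0.40394672]), 'tool_rot': array([-2.65405315e-04,  1.31011021e-01,  9.91380566e-01, -7.84443144e-04]), 'wrist_force': array([0.07231499, 0.08964648, 0.8285218 ]), 'ft_torque': array([-0.08719727, -0.02419683,  0.00314669]), 'grip_force': 0.0, 'gripper_width': 0.08564526369466548}
```

View pics/top.png

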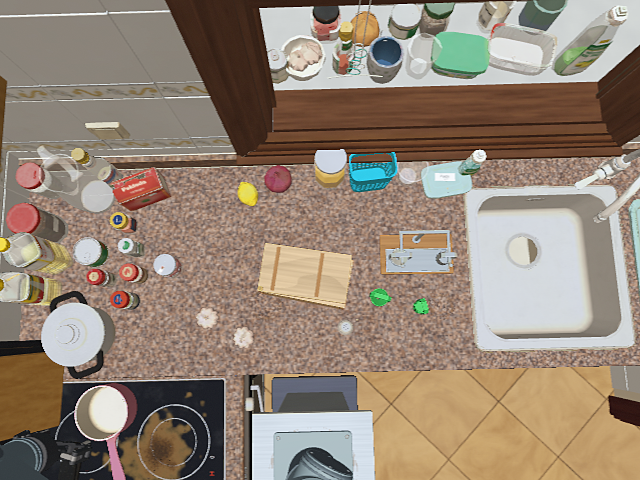

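View pics/side.png

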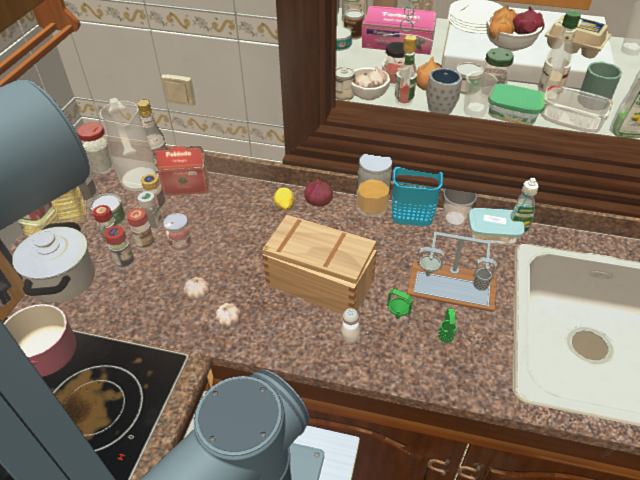

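Top view: chest at (305,275), stand at (416,253), salt shaker at (346,327). The side view shows the stand at (453,285). Candidates for the infuser in the side view are the grey basket on the right hook (483,277), the wide grey funnel on the left hook (430,262), and the green look-alikes at (400,303) and (448,325). I choose the grey basket at (483,277) and check it in a close crop.

```bash
python3 - <<'E'
from h import *
a=cv2.imread("pics/top.png")[225:335,250:465];b=cv2.imread("pics/side.png")[215:315,260:510]
a=cv2.resize(a,None,fx=3,fy=3,interpolation=3);b=cv2.resize(b,None,fx=2.6,fy=2.6,interpolation=3)
o=np.zeros((595,660,3),np.uint8);o[:330,:645]=a;o[333:593,:650]=b
cv2.imwrite("pics/crop1.png",o)
E
```

```text
(no output)
```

View pics/crop1.png

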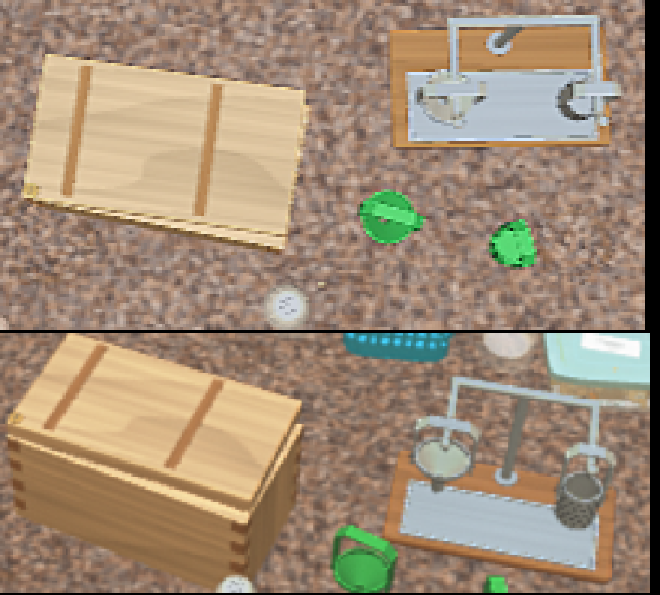

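The crop confirms it: the right hook (586,500 in crop) holds the dark perforated basket, and the left hook holds the funnel. The lid is slightly ajar. Next: fit the chest and stand poses.

```bash
python3 - <<'E'
from h import *
T=lambda u,v:(250+u/3-.33,225+v/3-.33); S=lambda u,v:(260+u/2.6-.3,215+(v-333)/2.6-.3)
for nm,p,z in [("lidBL",(45,54),.127),("lidBR",(306,90),.127),("pin",(32,190),.127),("lidFR",(288,236),.127),("rimFR",(283,250),.108)]:
    print(nm,ray("top",T(*p),z).round(4))
for nm,p,z in [("stBL",(391,28),.014),("stBR",(606,28),.014),("stFR",(612,146),.014),("stFL",(394,147),.014),("barL",(452,20),.2),("tipR",(603,122),.141),("loopR",(594,89),.155),("loopL",(458,89),.155)]:
    print(nm,ray("top",T(*p),z).round(4))
for nm,p,z in [("lidBL",(68,335),.127),("lidBR",(301,402),.127),("pin",(15,420),.127),("lidFR",(255,503),.127),("stFR",(607,580),.014),("stFL",(386,535),.014),("stBL",(400,455),.014),("stBR",(617,490),.014)]:
    print("s",nm,ray("side",S(*p),z).round(4))
print("salt",ray("top",T(287,305),.09).round(3),"green",ray("top",T(390,215),.05).round(3),ray("top",T(513,245),.05).round(3))
E
```

```text
lidBL [0.5859 0.1088 0.127 ]
lidBR [ 0.5493 -0.1114  0.127 ]
pin [0.4707 0.1208 0.127 ]
lidFR [ 0.4271 -0.0919  0.127 ]
rimFR [ 0.4164 -0.0884  0.108 ]
stBL [ 0.6213 -0.2001  0.014 ]
stBR [ 0.616  -0.3982  0.014 ]
stFR [ 0.5067 -0.3961  0.014 ]
stFL [ 0.5108 -0.1977  0.014 ]
barL [ 0.5924 -0.2252  0.2   ]
tipR [ 0.514  -0.3558  0.141 ]
loopR [ 0.5399 -0.3466  0.155 ]
loopL [ 0.5428 -0.2347  0.155 ]
s lidBL [0.582  0.1073 0.127 ]
s lidBR [ 0.5476 -0.1114  0.127 ]
s pin [0.4698 0.1216 0.127 ]
s lidFR [ 0.4262 -0.0953  0.127 ]
s stFR [ 0.5071 -0.3944  0.014 ]
s stFL [ 0.5126 -0.2012  0.014 ]
s stBL [ 0.6115 -0.2007  0.014 ]
s stBR [ 0.6145 -0.3994  0.014 ]
salt [ 0.371 -0.091  0.09 ] green [ 0.447 -0.187  0.05 ] [ 0.418 -0.294  0.05 ]
```

Chest yaw is about -0.225 and the lid is about 0.055 rad open. The pin is at (0.470, 0.121), the chest origin at (0.500, 0.006), and the stand origin at (0.5635, -0.298) with yaw about -0.02. I set out with the fingers shut and the tool turned to the world axes.

drive_tool(
  deltas=[
    [[0, 0, 0, -0.8], [0, 0, 0, -0.8], [0, 0, 0, -0.8], [0, 0, 0, -0.23], [-0.4, -1, 0, 0], [-0.4, -1, 0, 0], [-0.4, -1, 0, 0], [-0.4, -1, 0, 0]],
  ],
  fingers=-1,
)

```text
t: 0.9
position: [0.183, 0.4301, 0.4044]
tool_rot: [-0.0, 0.0, 1.0, -0.0]
wrist_force: [0.7, 0.1, -0.3]
gripper_width: 0.0001
grip_force: 0.0
```

drive_tool(
  deltas=[
    [[-0.4, -1, 0, 0], [-0.4, -1, 0, 0], [-0.4, -1, 0, 0], [-0.4, -1, 0, 0], [-0.4, -1, 0, 0], [-0.4, -1, 0, 0], [-0.4, -1, 0, 0], [-0.4, -1, 0, 0]],
  ],
)

```text
t: 1.7
position: [0.2629, 0.2301, 0.4047]
tool_rot: [0.0, 0.0, 1.0, -0.0]
wrist_force: [-0.0, 0.7, -1.0]
gripper_width: 0.0001
grip_force: 0.0
```

drive_tool(
  deltas=[
    [[-0.4, -1, 0, 0], [-0.4, -1, 0, 0], [-0.4, -1, 0, 0], [-0.4, -1, 0, 0], [-0.4, -1, 0, 0], [-0.4, -1, 0, 0], [-0.4, -1, 0, 0], [-0.4, -1, 0, 0]],
  ],
)

```text
t: 2.5
position: [0.343, 0.0301, 0.4047]
tool_rot: [0.0, 0.001, 1.0, 0.0]
wrist_force: [0.7, -0.2, 0.3]
gripper_width: 0.0002
grip_force: 0.0
```

drive_tool(
  deltas=[
    [[-0.5, -1, 0, 0], [-0.5, -1, 0, 0], [-0.5, -1, 0.5, 0], [-0.5, -0.8, 1, 0], [0, 0, 1, 0], [0, 0, 1, 0], [0, 0, 0.8, 0], [0, 0, 0.2, 0]],
  ],
)

```text
t: 3.3
position: [0.392, -0.0635, 0.2902]
tool_rot: [-0.002, 0.001, 1.0, 0.001]
wrist_force: [-0.0, 0.5, 0.3]
gripper_width: 0.0001
grip_force: 0.0
```

```bash
python3 - <<'E'
from h import *
print(robot.get_state()["position"])
a=robot.snapshot("side");cv2.imwrite("pics/side2.png",cv2.resize(a[180:360,220:460],None,fx=3,fy=3,interpolation=3))
E
```

```text
[ 0.39202489 -0.06351434  0.29022335]
```

View pics/side2.png

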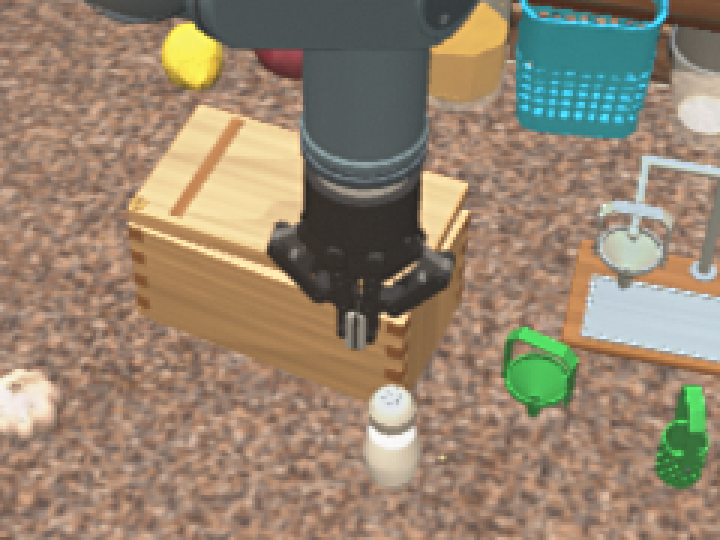

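```bash
python3 - <<'E'
from h import *
for z in(.104,.117,.130): print(proj("side",(.392,-.0635,z)).round(1))
pin=np.array([.470,.121]);p=robot.get_state()["position"][:2]
for a in list(np.arange(-.02,1.76,.1)):
    y=a-.225;w=pin+np.array([[np.cos(y),-np.sin(y)],[np.sin(y),np.cos(y)]])@[-.021,-.195]
    d=(w-p)/.025;print(round(a,2),w.round(3),"row",(-d[0]).round(2),d[1].round(2));p=w
E
```

```text
[339.3 296.6]
[339.4 292.7]
[339.5 288.6]
-0.02 [ 0.402 -0.063] row -0.4 0.02
0.08 [ 0.421 -0.069] row -0.75 -0.23
0.18 [ 0.44  -0.073] row -0.77 -0.16
0.28 [ 0.46  -0.075] row -0.78 -0.08
0.38 [ 0.479 -0.075] row -0.78 -0.0
0.48 [ 0.499 -0.073] row -0.78 0.08
0.58 [ 0.518 -0.069] row -0.77 0.15
0.68 [ 0.537 -0.063] row -0.75 0.23
0.78 [ 0.555 -0.056] row -0.72 0.3
0.88 [ 0.572 -0.046] row -0.69 0.37
0.98 [ 0.588 -0.035] row -0.65 0.44
1.08 [ 0.603 -0.023] row -0.6 0.5
1.18 [ 0.617 -0.009] row -0.55 0.56
1.28 [0.629 0.007] row -0.49 0.61
1.38 [0.64  0.023] row -0.43 0.66
1.48 [0.649 0.04 ] row -0.36 0.7
1.58 [0.656 0.059] row -0.29 0.73
1.68 [0.661 0.078] row -0.21 0.76
```

drive_tool(
  deltas=[
    [[-0.4, 0, 0, 0], [-0.7, -0.2, 0, 0], [-0.77, -0.16, 0, 0], [-0.78, -0.08, 0, 0], [-0.78, 0, 0, 0], [-0.78, 0.08, 0, 0], [-0.77, 0.15, 0, 0], [-0.75, 0.23, 0, 0]],
  ],
)

```text
t: 4.15
position: [0.538, -0.0632, 0.2936]
tool_rot: [0.001, 0.0, 1.0, -0.0]
wrist_force: [-0.8, -0.2, 0.3]
gripper_width: 0.0002
grip_force: 0.5
```

drive_tool(
  deltas=[
    [[-0.72, 0.3, 0, 0], [-0.69, 0.37, 0, 0], [-0.65, 0.44, 0, 0], [-0.6, 0.5, 0, 0], [-0.55, 0.56, 0, 0], [-0.49, 0.61, 0, 0], [-0.43, 0.66, 0, 0], [-0.36, 0.7, 0, 0]],
  ],
)

```text
t: 4.95
position: [0.6498, 0.0412, 0.2938]
tool_rot: [0.001, 0.0, 1.0, -0.0]
wrist_force: [-2.2, -0.6, 3.5]
gripper_width: 0.0003
grip_force: 1.7
```

drive_tool(
  deltas=[
    [[-0.29, 0.73, 0, 0], [-0.2, 0.7, 0, 0], [-0.1, 0.5, 0, 0], [0, 0.2, 0, 0], [0, 0, 0, 0], [0.2, -1, 0, 0], [0.2, -1, -0.5, 0]],
  ],
)

```text
t: 5.65
position: [0.6529, 0.044, 0.3035]
tool_rot: [-0.001, -0.001, 1.0, 0.0]
wrist_force: [-0.1, 1.0, -0.1]
gripper_width: -0.0003
grip_force: 0.0
```

```bash
python3 - <<'E'
from h import *
print(robot.get_state()["position"])
a=robot.snapshot("top");cv2.imwrite("pics/top3.png",cv2.resize(a[150:350,200:480],None,fx=2.8,fy=2.8,interpolation=3))
E
```

```text
[0.65286625 0.0440173  0.30351396]
```

View pics/top3.png

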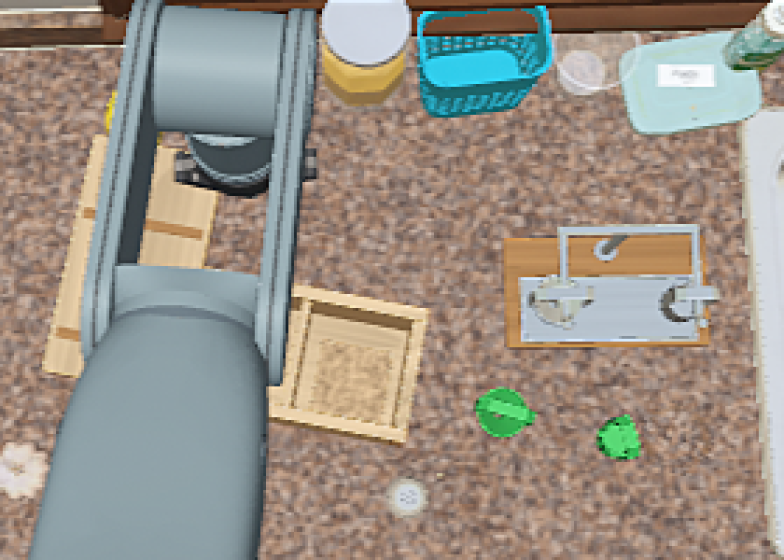

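The lid is open (about 1.7 rad). The cork pad is bare in the right compartment at crop (350,382), and the infuser is still hanging on the right hook. Moving above the infuser with the fingers open.

drive_tool(
  deltas=[
    [[0, -0.5, -1, 0], [0.2, -1, -1, 0], [0.3, -1, -0.3, 0], [0.3, -1, 0, 0], [0.3, -1, 0, 0], [0.3, -1, 0, 0], [0.3, -1, 0, 0], [0.3, -1, 0, 0]],
  ],
  fingers=1,
)

```text
t: 6.5
position: [0.6029, -0.145, 0.3621]
tool_rot: [-0.0, 0.0, 1.0, 0.0]
wrist_force: [0.0, -0.3, -0.2]
gripper_width: 0.0853
grip_force: 0.0
```

drive_tool(
  deltas=[
    [[0.3, -1, 0, 0], [0.3, -1, 0, 0], [0.3, -1, 0, 0], [0.3, -1, 0, 0], [0.3, -1, 0, 0], [0.3, -1, 0, 0], [0.3, -1, 0, 0], [0.3, -1, 0, 0]],
  ],
)

```text
t: 7.3
position: [0.543, -0.3451, 0.3621]
tool_rot: [-0.0, 0.0, 1.0, 0.0]
wrist_force: [0.5, 0.0, 0.4]
gripper_width: 0.0857
grip_force: 0.0
```

```bash
python3 - <<'E'
from h import *
T=lambda u,v:(200+u/2.8-.3,150+v/2.8-.3)
for nm,p,z in [("cork",(350,382),.016),("rimBR",(428,310),.108),("rimFR",(407,441),.108),("lidFL",(44,373),.127)]: print(nm,ray("top",T(*p),z).round(4))
print(robot.get_state()["position"])
c=cam("wrist");a=robot.snapshot("wrist");np.savez("w1.npz",K=c[0],E=c[1]);cv2.imwrite("pics/wr1.png",a)
for P in [(.542,-.358,.132),(.562,-.358,.1285),(.514,-.357,.141)]: print(proj("wrist",P).round(0))
E
```

```text
cork [ 0.4805 -0.0427  0.016 ]
rimBR [ 0.537  -0.1145  0.108 ]
rimFR [ 0.4184 -0.0911  0.108 ]
lidFL [0.4864 0.2339 0.127 ]
[ 0.54295061 -0.34507793  0.3620622 ]
[313. 263.]
[313. 291.]
[313. 222.]
```

View pics/wr1.png

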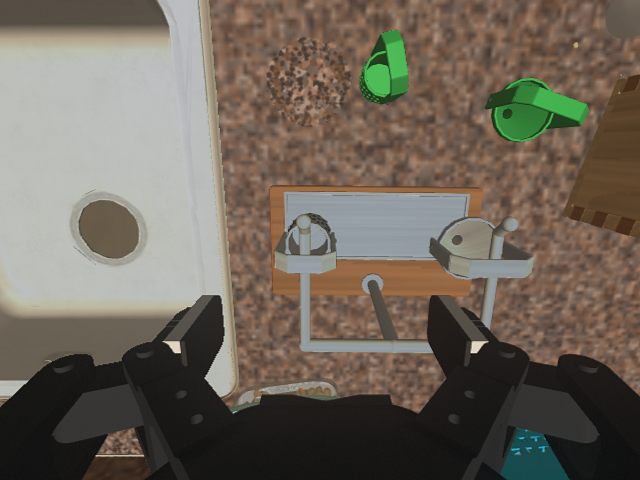

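The wrist view shows the grey perforated basket under its loop at (306,258) on the left side of the image (right hook), with the tip at (304,222). The funnel is at (480,258). The loop is about 5 mm further to -y than predicted, so I descend to (0.539, -0.3625).

drive_tool(
  deltas=[
    [[0.16, -0.7, 0, 0], [0, 0, 0.5, 0], [0, 0, 1, 0], [0, 0, 1, 0], [0, 0, 1, 0], [0, 0, 0.5, 0], [0, 0, 0, 0]],
  ],
)

```text
t: 8.05
position: [0.5389, -0.3603, 0.2594]
tool_rot: [-0.002, -0.0, 1.0, 0.002]
wrist_force: [-0.1, -0.4, -0.5]
gripper_width: 0.0852
grip_force: 0.0
```

drive_tool(
  deltas=[
    [[0, 0, 0, 0], [0, 0, 0, 0], [0, 0, 0, 0], [0, 0, 0, 0], [0, 0, 0, 0]],
  ],
  fingers=-0.2,
)

```text
t: 8.55
position: [0.5396, -0.3617, 0.2638]
tool_rot: [0.001, -0.0, 1.0, -0.001]
wrist_force: [-0.4, 1.4, 5.7]
gripper_width: 0.039
grip_force: 59.6
```

drive_tool(
  deltas=[
    [[0, 0, -0.3, 0], [0, 0, -0.4, 0], [0, 0, -0.2, 0], [0, 0, 0, 0]],
  ],
  fingers=-0.4,
)

```text
t: 8.95
position: [0.5396, -0.3618, 0.2861]
tool_rot: [0.001, -0.0, 1.0, -0.001]
wrist_force: [0.1, -0.8, -0.6]
gripper_width: 0.0392
grip_force: 59.8
```

```bash
python3 - <<'E'
from h import *
print(robot.get_state()["position"])
a=robot.snapshot("side")[200:320,380:540];b=robot.snapshot("wrist")
o=np.hstack([cv2.resize(a,(480,360),interpolation=3),cv2.resize(b[120:440,180:460],(315,360))]);cv2.imwrite("pics/lift.png",o)
E
```

```text
[ 0.53957072 -0.36184845  0.28612172]
```

View pics/lift.png

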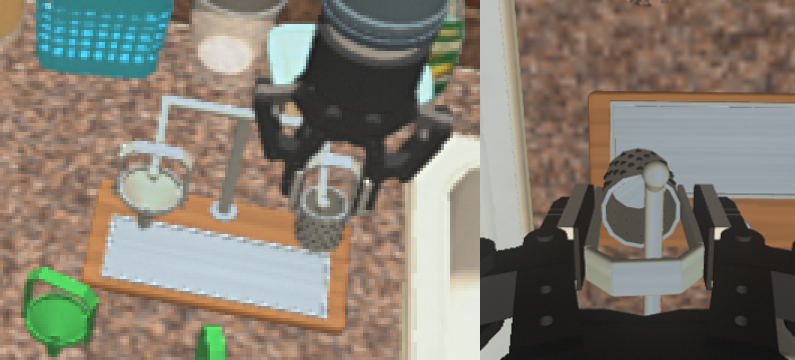

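The infuser is held across its loop and lifted about 22 mm, with the hook tip inside the opening and the funnel still hanging. Drawing it off to -x, then up.

drive_tool(
  deltas=[
    [[0.3, 0, 0, 0], [0.5, 0, 0, 0], [0.6, 0, 0, 0], [0.6, 0, 0, 0], [0.6, 0, 0, 0], [0.4, 0, -0.5, 0], [0.2, 0, -1, 0], [0, 0.3, -1, 0]],
  ],
)

```text
t: 9.85
position: [0.4579, -0.3546, 0.3483]
tool_rot: [-0.0, 0.001, 1.0, 0.0]
wrist_force: [-0.1, -0.7, -0.4]
gripper_width: 0.0394
grip_force: 59.8
```

drive_tool(
  deltas=[
    [[0, 0.6, -1, 0], [-0.1, 1, 0, 0], [-0.1, 1, 0, 0], [-0.1, 1, 0, 0], [-0.1, 1, 0, 0], [-0.1, 1, 0, 0], [-0.1, 1, 0, 0], [-0.1, 1, 0, 0]],
  ],
)

```text
t: 10.65
position: [0.4762, -0.1631, 0.3731]
tool_rot: [0.0, 0.0, 1.0, -0.0]
wrist_force: [0.4, -0.1, -1.4]
gripper_width: 0.0395
grip_force: 59.8
```

drive_tool(
  deltas=[
    [[-0.1, 1, 0, 0], [-0.1, 1, 0, 0], [-0.1, 1, 0, 0], [-0.1, 1, 0, 0], [0, 0.6, 0, 0], [0, 0, 0, 0.7], [0, 0, 0, 0.7], [0, 0, 0, 0.6]],
  ],
)

```text
t: 11.45
position: [0.4864, -0.0491, 0.3728]
tool_rot: [0.0, 0.101, 0.995, -0.0]
wrist_force: [-0.8, 0.1, -0.7]
gripper_width: 0.0388
grip_force: 59.8
```

```bash
python3 - <<'E'
from h import *
print(robot.get_state()["position"])
a=robot.snapshot("wrist");cv2.imwrite("pics/over.png",a)
for z in(.016,.108): print(proj("wrist",(.4885,-.0432,z)).round(0))
c,s=np.cos(-.205),np.sin(-.205)
for p in [(-50,-100),(-50,-4),(50,-4),(50,-100)]: print(p,proj("wrist",(.4991+(c*p[0]-s*p[1])/1e3,.0077+(s*p[0]+c*p[1])/1e3,.108)).round(0))
E
```

```text
[ 0.48639386 -0.04909608  0.37278285]
[333. 220.]
[335. 247.]
(-50, -100) [265. 176.]
(-50, -4) [407. 176.]
(50, -4) [399. 311.]
(50, -100) [271. 311.]
```

View pics/over.png

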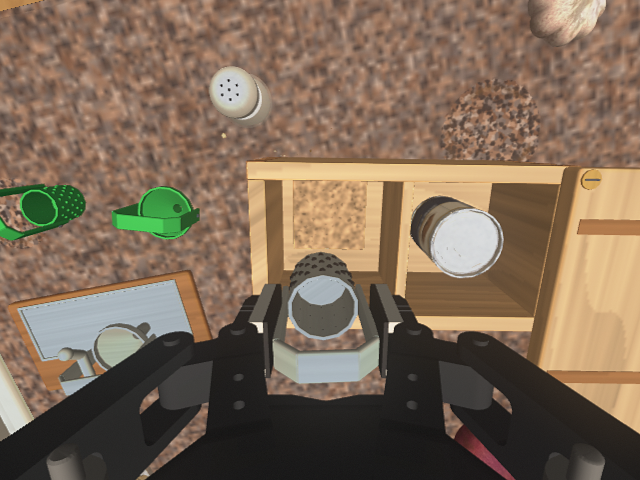

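The wrist view over the chest shows the cork pad at (330,215), the tin at (457,240) and the lid clear to the left. Prediction agrees to within about 5 px. Lowering.

drive_tool(
  deltas=[
    [[0, 0.16, 0, 0], [0, 0, 0.6, 0], [0, 0, 1, 0], [0, 0, 1, 0], [0, 0, 1, 0], [0, 0, 1, 0], [0, 0, 0.5, 0], [0, 0, 0, 0]],
  ],
)

```text
t: 12.3
position: [0.4867, -0.0449, 0.2431]
tool_rot: [-0.002, 0.099, 0.995, 0.0]
wrist_force: [0.6, 0.3, 0.1]
gripper_width: 0.0391
grip_force: 59.8
```

drive_tool(
  deltas=[
    [[0, 0, 0.2, 0], [0, 0, 0.12, 0], [0, 0, 0, 0]],
  ],
)

```text
t: 12.6
position: [0.4877, -0.0452, 0.2371]
tool_rot: [0.0, 0.1, 0.995, -0.0]
wrist_force: [0.1, -0.2, -0.6]
gripper_width: 0.039
grip_force: 59.8
```

drive_tool(
  deltas=[
    [[0, 0, 0.08, 0], [0, 0, 0, 0]],
  ],
)

```text
t: 12.8
position: [0.4878, -0.0452, 0.2352]
tool_rot: [0.001, 0.1, 0.995, -0.0]
wrist_force: [0.1, 0.3, 1.4]
gripper_width: 0.0392
grip_force: 60.4
```

drive_tool(
  deltas=[
    [[0, 0, 0.08, 0], [0, 0, 0, 0]],
  ],
)

```text
t: 13.0
position: [0.4879, -0.0452, 0.2347]
tool_rot: [0.001, 0.1, 0.995, -0.001]
wrist_force: [-3.3, 0.5, 15.8]
gripper_width: 0.0391
grip_force: 64.3
```

drive_tool(
  deltas=[
    [[0, 0, 0.08, 0], [0, 0, 0, 0]],
  ],
)

```text
t: 13.2
position: [0.4879, -0.0452, 0.2344]
tool_rot: [0.002, 0.1, 0.995, -0.001]
wrist_force: [-9.9, 3.6, 32.3]
gripper_width: 0.039
grip_force: 67.2
```

Contact. I relax the press, then open a little to let go.

drive_tool(
  deltas=[
    [[0, 0, -0.1, 0], [0, 0, -0.04, 0], [0, 0, 0, 0]],
  ],
)

```text
t: 13.5
position: [0.4879, -0.0452, 0.2349]
tool_rot: [0.001, 0.1, 0.995, -0.0]
wrist_force: [-1.0, 0.9, 9.2]
gripper_width: 0.0391
grip_force: 63.0
```

drive_tool(
  deltas=[
    [[0, 0, 0, 0], [0, 0, 0, 0], [0, 0, 0, 0], [0, 0, 0, 0]],
  ],
  fingers=0.17,
)

```text
t: 13.9
position: [0.4882, -0.0432, 0.2348]
tool_rot: [0.001, 0.1, 0.995, 0.002]
wrist_force: [2.9, 13.7, 8.9]
gripper_width: 0.05
grip_force: 7.6
```

drive_tool(
  deltas=[
    [[0, 0, -0.3, 0], [0, 0, -0.6, 0], [0, 0, -1, 0], [0, 0, -1, 0], [0, 0, -1, 0], [0, 0, -1, 0]],
  ],
)

```text
t: 14.5
position: [0.4873, -0.0453, 0.3572]
tool_rot: [-0.001, 0.1, 0.995, 0.0]
wrist_force: [0.1, -0.5, -0.9]
gripper_width: 0.0497
grip_force: 0.0
```

```bash
python3 - <<'E'
from h import *
print(robot.get_state()["position"])
a=robot.snapshot("wrist");b=robot.snapshot("side")[200:320,250:410]
o=np.hstack([cv2.resize(b,(400,300),interpolation=3),cv2.resize(a,(400,300))]);cv2.imwrite("pics/placed.png",o)
E
```

```text
[ 0.48730015 -0.04526156  0.35724817]
```

View pics/placed.png

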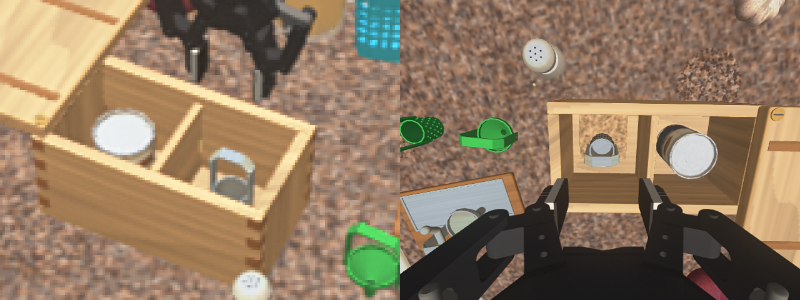

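The infuser stands upright in the right compartment at about (600,147) in the right half, fingers clear, with the tin and funnel unchanged. Next I compute the closing arc.

```bash
python3 - <<'E'
from h import *
print("inf rim",ray("wrist",(320,235),.054).round(3),"jar",ray("top",(330,157),.13).round(3),"jarfront",ray("top",(330,178),.1).round(3),"onion",ray("top",(278,180),.06).round(3))
pin=np.array([.470,.121]);h=1.371;Y=np.array([np.cos(h),np.sin(h)]);X=np.array([-Y[1],Y[0]])
p=robot.get_state()["position"][:2];c=-.205
def pt(a,d=.017):
    y=a+c;return pin+np.array([[np.cos(y),-np.sin(y)],[np.sin(y),np.cos(y)]])@[.117+d,-.185]
w=pt(1.8,.045);d=(w-p)/.025;print("pre",w.round(3),(d@X).round(2),(d@Y).round(2));p=w
for a in list(np.arange(1.7,.05,-.1))+[.05,0]:
    w=pt(a, .011 if a<.15 else .017);d=(w-p)/.025;print(round(a,2),w.round(3),(d@X).round(2),(d@Y).round(2));p=w
E
```

```text
inf rim [ 0.492 -0.052  0.054] jar [ 0.808 -0.064  0.13 ] jarfront [ 0.76  -0.064  0.1  ] onion [0.77  0.077 0.06 ]
pre [0.651 0.287] -3.73 14.35
1.7 [0.665 0.241] -0.9 -1.73
1.6 [0.676 0.221] -0.59 -0.7
1.5 [0.684 0.2  ] -0.52 -0.75
1.4 [0.691 0.178] -0.44 -0.8
1.3 [0.696 0.155] -0.36 -0.84
1.2 [0.698 0.133] -0.27 -0.87
1.1 [0.698 0.11 ] -0.18 -0.89
1.0 [0.696 0.087] -0.09 -0.91
0.9 [0.691 0.065] -0.0 -0.91
0.8 [0.685 0.043] 0.09 -0.91
0.7 [0.676 0.022] 0.18 -0.9
0.6 [0.665 0.002] 0.27 -0.87
0.5 [ 0.652 -0.017] 0.35 -0.84
0.4 [ 0.637 -0.035] 0.44 -0.8
0.3 [ 0.621 -0.05 ] 0.52 -0.75
0.2 [ 0.603 -0.065] 0.59 -0.7
0.1 [ 0.578 -0.076] 0.89 -0.66
0.05 [ 0.568 -0.082] 0.35 -0.28
0 [ 0.558 -0.086] 0.36 -0.26
```

drive_tool(
  deltas=[
    [[-0.25, 0.96, 0, 0], [-0.25, 0.96, 0, 0], [-0.25, 0.96, 0, 0], [-0.25, 0.96, 0, 0], [-0.25, 0.96, 0, 0], [-0.25, 0.96, 0, 0], [-0.25, 0.96, 0, 0], [-0.25, 0.96, 0, 0]],
  ],
  fingers=-1,
)

```text
t: 15.4
position: [0.5748, 0.1339, 0.355]
tool_rot: [-0.001, 0.1, 0.995, -0.0]
wrist_force: [0.3, 0.3, -0.1]
gripper_width: -0.0002
grip_force: 0.0
```

drive_tool(
  deltas=[
    [[-0.25, 0.96, 0, 0], [-0.25, 0.96, 0, 0], [-0.25, 0.96, 0, 0], [-0.25, 0.96, 0, 0], [-0.25, 0.96, 0, 0], [-0.25, 0.96, 0, 0], [-0.25, 0.96, 0, 0], [0, 0, 0, 0]],
  ],
)

```text
t: 16.2
position: [0.6513, 0.2914, 0.3541]
tool_rot: [-0.001, 0.099, 0.995, 0.0]
wrist_force: [0.2, 0.1, -0.4]
gripper_width: 0.0001
grip_force: 0.0
```

drive_tool(
  deltas=[
    [[0, 0, 0.8, 0], [0, 0, 1, 0], [0, 0, 0.6, 0], [0, 0, 0.15, 0], [0, 0, 0, 0]],
  ],
)

```text
t: 16.7
position: [0.6508, 0.2886, 0.292]
tool_rot: [-0.001, 0.1, 0.995, -0.0]
wrist_force: [-0.5, -0.3, -0.8]
gripper_width: -0.0001
grip_force: 0.0
```

drive_tool(
  deltas=[
    [[-0.45, -0.87, 0, 0], [-0.45, -0.87, 0, 0], [-0.59, -0.7, 0, 0], [-0.52, -0.75, 0, 0], [-0.44, -0.8, 0, 0], [-0.36, -0.84, 0, 0], [-0.27, -0.87, 0, 0], [-0.18, -0.89, 0, 0]],
  ],
)

```text
t: 17.5
position: [0.6987, 0.1105, 0.2948]
tool_rot: [0.002, 0.1, 0.995, 0.0]
wrist_force: [0.3, 0.9, 0.1]
gripper_width: 0.0001
grip_force: 0.3
```

drive_tool(
  deltas=[
    [[-0.09, -0.91, 0, 0], [0, -0.91, 0, 0], [0.09, -0.91, 0, 0], [0.18, -0.9, 0, 0], [0.27, -0.87, 0, 0], [0.35, -0.84, 0, 0], [0.44, -0.8, 0, 0], [0.52, -0.75, 0, 0]],
  ],
)

```text
t: 18.3
position: [0.6208, -0.0497, 0.2948]
tool_rot: [0.002, 0.1, 0.995, -0.0]
wrist_force: [0.0, 1.6, 0.3]
gripper_width: -0.0002
grip_force: 0.3
```

drive_tool(
  deltas=[
    [[0.59, -0.7, 0, 0], [0.6, -0.4, 0, 0], [0.3, -0.3, 0, 0], [0.2, -0.2, 0, 0], [0.2, -0.1, 0, 0], [0, 0, 0, 0]],
  ],
)

```text
t: 18.9
position: [0.5659, -0.081, 0.2933]
tool_rot: [0.0, 0.1, 0.995, -0.0]
wrist_force: [0.5, 0.2, 0.4]
gripper_width: 0.0001
grip_force: 0.0
```

drive_tool(
  deltas=[
    [[0.1, 0, 0, 0], [0.1, 0, 0, 0], [0.1, 0, 0, 0], [0, 0, 0, 0]],
  ],
)

```text
t: 19.3
position: [0.5589, -0.0793, 0.293]
tool_rot: [0.001, 0.1, 0.995, -0.0]
wrist_force: [3.7, -1.3, -0.6]
gripper_width: -0.0001
grip_force: 1.5
```

drive_tool(
  deltas=[
    [[0.1, 0, 0, 0], [0.1, 0, 0, 0], [0, 0, 0, 0]],
  ],
)

```text
t: 19.6
position: [0.5569, -0.0791, 0.2935]
tool_rot: [0.006, 0.1, 0.995, -0.0]
wrist_force: [16.2, -3.0, -11.6]
gripper_width: -0.0
grip_force: 8.2
```

The stop is reached at the expected place (16 N). Backing off and checking.

drive_tool(
  deltas=[
    [[-0.3, 0, 0, 0], [-0.6, 0, 0, 0], [-0.5, 0, -0.5, 0], [0, 0, -1, 0], [0, 0, -1, 0], [0, 0.5, -1, 0], [0, 1, -0.5, 0], [0, 1, 0, 0]],
  ],
)

```text
t: 20.4
position: [0.6006, -0.0237, 0.3953]
tool_rot: [0.001, 0.1, 0.995, -0.0]
wrist_force: [1.1, 0.0, -0.9]
gripper_width: -0.0001
grip_force: 0.0
```

drive_tool(
  deltas=[
    [[0, 1, 0, 0], [0, 1, 0, 0], [0, 1, 0, 0], [0, 1, 0, 0], [0, 1, 0, 0], [0, 1, 0, 0], [0, 1, 0, 0], [0, 0, 0, 0]],
  ],
)

```text
t: 21.2
position: [0.6347, 0.1505, 0.3922]
tool_rot: [-0.001, 0.098, 0.995, 0.0]
wrist_force: [-0.2, 0.7, -0.7]
gripper_width: -0.0002
grip_force: 0.0
```

```bash
python3 - <<'E'
from h import *
a=robot.snapshot("top")[225:345,240:470];b=robot.snapshot("side")[200:320,250:510]
a=cv2.resize(a,None,fx=2.6,fy=2.6,interpolation=3);b=cv2.resize(b,None,fx=2.3,fy=2.3,interpolation=3)
o=np.zeros((590,600,3),np.uint8);o[:a.shape[0],:a.shape[1]]=a;o[314:314+b.shape[0],:b.shape[1]]=b;cv2.imwrite("pics/end.png",o)
E
```

```text
(no output)
```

View pics/end.png

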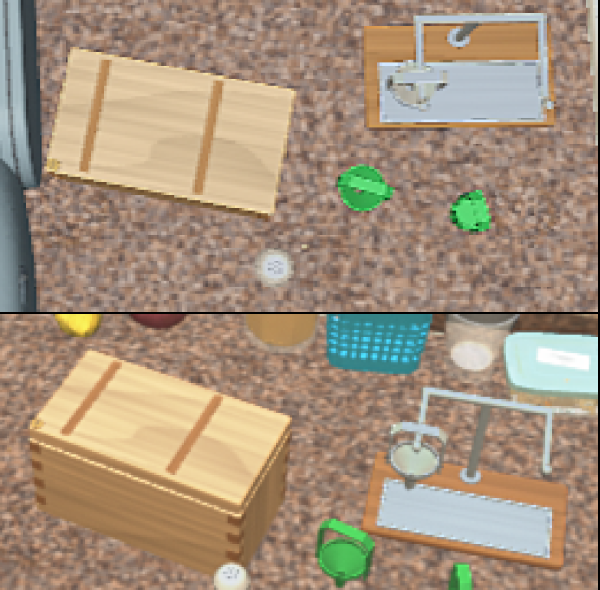

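The lid edges at (272,214) are flush with the box all round, the right hook is empty, and the funnel still hangs at (415,455). Handing in.

```bash
python3 -c "
from bench import robot
print(robot.sign_off())"
```

```text
the job is handed in; nothing more can be done
None
```

I handed the job in at about 21 s: the last picture shows the lid flush on the box and the funnel still hanging, and just before I closed the lid the infuser stood upright on the cork pad, let go, with the tin standing; the hand-in gave no verdict.

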